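# Row of sample tins in the clamping guide

## Robot

A 6-joint arm with a two-finger parallel gripper is mounted at the origin on a cart in front of the work surface, level with it; the furniture and walls round the work are solid. World frame = base frame: x ahead of the robot, y to its left, z up, the work surface at z = 0. Lengths are in mm, angles in rad, forces in N, time in s.
With the tool pointing down it reaches from about 350 to 975 mm from the base axis. Payload 7.1 kg.
Tool frame: the origin (TCP) lies at the very end of the fingers, on their centre line; the grasp point (between the pads) lies 19 mm behind it (ctrl.tcp_to_grasp is the distance from the TCP to the grasp point, in mm); z points along the fingers, x is the direction in which the jaws open and shut, and the axes are right-handed (so a half turn about z gives the same grasp; the last joint's range is limited). The gripper opens to 88 mm and grips with 3 to 60 N. Pads are 20 mm wide; open, the fingers measure 115 mm over their backs; the gripper's body (75 mm by 178 mm) begins 61 mm behind the grasp point.
Start: joints at [-0.019, 0.423, 1.63, -0, 1.089, -0.019], TCP at [624.984, 0.026, 222.675] pointing down, gripper open.
Joint ranges: [-3, 3], [-0.9, 2.11], [0.09, 2.58], [-1.31, 4.45], [0.11, 2.69], [-2.54, 2.54]. Speed limits (rad/s): [2.39, 2.39, 3.01, 3.14, 3.14, 3.14].

## Interface

Orientations are given as a rotation vector (axis times angle).
In Python, from workcell import get_obs, viewer, ctrl, masks_of gives the robot as it stands. The module is installed in compiled form; this text tells all that it offers.
- The arm moves only by the shell command python3 -m inch 'ROWS'. ROWS is JSON, a list of rows, each an object of numbers: "tx", "ty", "tz": the shift along the tool's x, y, z in cm; "ax", "ay", "az": the turn, a rotation vector about the tool's x, y, z in degrees; "jaw": the opening, from 0 (shut) to 1 (fully open). In form: [{"tx": .., "ty": .., "tz": .., "ax": .., "ay": .., "az": .., "jaw": ..}, ...]. A call has 1 to 12 rows; each row shifts and turns the commanded pose from where the row before left it, along the tool's axes as they then stand; what a row does not reach is not made up. A row lasts 1/8 s, in which the tool goes at most 62.5 mm and 10.7 degrees, less where a joint would pass 70% of its speed; a pose out of reach is approached as far as the arm can. A call is refused whole if a number of a shift passes 6.25 or a number of a turn 10.7, either way. A call with a gripper value outside its range is refused whole. The fingers move at their own pace and stop on an object; the grip force is fixed at half the most. Time passes only in rows, so rows that do not move let the fingers close. It gives the time, the measured TCP pose, the force and the opening at its end, in the units of the state.
- get_obs(): the state, without advancing time (a new reading comes with each control period).
- viewer.get_image(name): name is "scene" or "side" or "wrist"; returns (picture, depth): 400x640x3 uint8, red, green, blue; 400x640 float32, mm along the optical axis (not along the pixel's ray), 0 where there is no reading.
- viewer.get_calibration(name): a dict with "fx", "fy", "cx", "cy" (pixels), "rvec" (rotation vector, rad) and "tvec" (3), from world to camera coordinates, as OpenCV has them. Camera axes: x right, y down, z forward; pixel columns grow to the right and rows downward; lengths in mm; the calibration is good to about 2 mm. A picture is of the moment at which its call begins: read the wrist's pose just before it. get_calibration takes no time and is no camera call; for the wrist camera it gives the pose at the moment of the call.
- ctrl.close_job(): hands the job in, once; it reports no verdict.
Trained networks look in the newest picture that a camera, given by its name, has taken for a name from the list of things; names that differ only in an ending like _2 or _b are one class to them, and where a whole thing is asked for, a point or a joint stands for the part that bears it (a point fixed in the world has none). Each returns a list of dicts, best first, with "score" (0 to 1); they miss things now and then, are a little off and sometimes report something else, mostly with a low value. They report only what shows in the picture. A call takes as long as a camera call. They do not tell look-alikes from the thing itself.
- masks_of(camera, thing): "pixels" (400x640 bool, what is visible of it) and "location" ([column, row] in pixels, amid what is visible of it).
The state is a dict: "t": time; "qpos": joint angles; "qvel": joint speeds; "joint_torque": joint torques, N m; "ee_pos": TCP position; "orientation": TCP orientation; "ft_force": force on the tool from outside, world axes, zero at the start; "moment": the same for the moment, N m; "width": finger opening in mm.
Only numpy, scipy, OpenCV 4.12 (cv2) and the standard library are available. Lean on these libraries where they do the work, as an engineer would, in place of code of your own. Each camera call takes 0.05 s, during which the arm holds its last target. There are 200 camera calls.

## Task

Push the two tall sample tins that stand loose in the front half of the bench, one after the other, in through the open mouth of the tin guide, so that all three tall tins stand upright in single file, touching each other, with the row fully home against the end stop. Then swing the guide's cam lever over until it snaps past centre to its stop and clamps the row, so that the lids can be prised off. Leave the wide, flat tin and the stopwatch where they are.

Things in the scene. Friction and masses are not known exactly. Their poses are not given: they have to be found in the camera images.
- tin_guide: Bare-metal tin guide bolted to the worktop. Origin on the bench, mid-lane; +x runs from mouth to end stop, +y is the clamp side. The bench is the lane's floor. Two rails 46 mm high, x -80 to +90 mm: fixed one, inner face y -30; clamp rail, inner face y +30 while the lever is open (lane 60 mm wide); smooth strips. Clamp-side fixed parts: up to 34 mm high, out to y +110.
- guide_mouth (a point): Point on the lane's centre line where the straight rails begin, 29 mm up (tin_guide x = -80 mm). In front of it two flared lead-in plates, 42 mm high, widen the opening to about 90 mm at x = -109 mm.
- guide_stop (a point): Point on the lane's centre line on the end stop's face, 29 mm up (tin_guide x = +90 mm). Three touching tins, fully home, have their centres 27, 81 and 135 mm from it.
- tin_1_centre (a point): Centre of the tall tin that already stands in the lane, not home (54 mm diameter, 58 mm high, upright, flat press lid, 0.1 kg; the point is 29 mm above its foot, on its axis).
- tin_2_centre (a point): Centre of a tall tin standing loose left of the guide, same as tin_1. Tin 2 and tin 3 may go in in either order. (The small tins at the back of the bench are not meant.)
- tin_3_centre (a point): Centre of the other tall tin standing loose left of the guide, same as tin_1.
- wide_tin_centre (a point): Centre of the wide flat tin (70 mm diameter, 30 mm high; the point is 15 mm up), a bystander that stands among the tall ones; to be left alone.
- stopwatch: Black stopwatch 71 x 60 x 19 mm lying behind the guide, origin under its centre; to be left alone.
- cam_lever (a joint): Lever angle about its upright pivot, rad. 0 = open: arm sticks out from the clamp side (10 degrees mouthward of tin_guide's +y). Grows clockwise from above as the arm swings towards the end stop. With tins in the lane it stiffens from 0.6, is over centre at 1.45, snaps to its stop at 1.75 (arm along tin_guide's +x) and stays. Short of centre a spring pushes it back. The knob needs under 12 N.
- lever_pivot (a point): On the lever's pivot axis, 48 mm up (tin_guide x = -12, y = +83 mm).
- lever_knob (a point): Middle of the round upright black knob at the end of the lever's arm, 78 mm from the pivot axis, 70 mm up. The knob is 17 to 20 mm thick, from 49 to 89 mm up, fixed to the arm; it can be pushed from the side or pinched. The flat arm below it is 14 mm wide, 42 to 49 mm up.
Mind the look-alikes: they are no part of the job. What is shaped like the part that bears tin_3_centre but red is not meant. What is shaped like the part that bears tin_1_centre but pink is not meant.

How it is judged:
By the outcome, as a careful person would: the job done as asked, in the order asked, and still so for the second after the job is handed in, with the robot touching nothing.
It also fails if it takes over 69 s, if anything falls off the work surface, if the arm or the gripper's body presses on something with over 40 N, if the wrist force passes 120 N, or if a joint passes its speed limit or range.

## Working session

There is one attempt and no reset: what is moved stays moved. The work goes in short steps, Python scripts to look and compute and a shell command to move; the robot and the scene stay as the last step left them, time stands still between calls to the robot, and variables do not carry over. Pictures are saved under pics/ and viewed, about 8 in all and at most 12, crops included, and the job is handed in when it is done.

```bash
mkdir -p pics; cat > h.py <<'E'
import numpy as np,cv2
from workcell import get_obs,viewer,ctrl,masks_of
def cal(n):
    c=viewer.get_calibration(n);R=cv2.Rodrigues(np.array(c['rvec'],float))[0]
    return c,R,np.array(c['tvec'],float).ravel()
def cloud(n,d):
    c,R,t=cal(n);v,u=np.mgrid[:400,:640]
    P=np.stack([(u-c['cx'])/c['fx']*d,(v-c['cy'])/c['fy']*d,d],-1)
    return (P-t)@R
def proj(n,p):
    c,R,t=cal(n);q=R@np.array(p,float)+t
    return c['fx']*q[0]/q[2]+c['cx'],c['fy']*q[1]/q[2]+c['cy']
def save(im,name): cv2.imwrite('pics/'+name,im[:,:,::-1])
E
python3 - <<'E'
from h import *
ims=[]
for n in ['scene','side']:
    im,d=viewer.get_image(n);W=cloud(n,d);ims.append(im)
    for th in ['tin_1_centre','wide_tin_centre','stopwatch','lever_knob','tin_guide']:
        for m in masks_of(n,th):
            p=W[m['pixels']&(d>0)]
            if len(p)==0: continue
            top=np.percentile(p[:,2],98);q=p[p[:,2]>top-6]
            (cx,cy),r=cv2.minEnclosingCircle(q[:,:2].astype(np.float32))
            col=im[m['pixels']].mean(0).astype(int)
            print(n,th,round(m['score'],2),np.round(m['location']),'top',round(top),'med',np.median(q,0).round(),'circ',round(cx),round(cy),round(r),col,len(p))
save(np.vstack(ims)[:, :],'a.png')
print(get_obs())
E
python3 -c "
import cv2;a=cv2.imread('pics/a.png');cv2.imwrite('pics/a1.png',a[:400]);cv2.imwrite('pics/a2.png',a[400:])"
```

```text
scene tin_1_centre 0.74 [402. 233.] top 57 med [394.   1.  55.] circ 396 0 27 [196 103 130] 805
scene tin_1_centre 0.59 [383. 185.] top 57 med [ 522. -110.   55.] circ 524 -111 27 [200 199 196] 408
scene wide_tin_centre 0.75 [290. 281.] top 29 med [471. 245.  28.] circ 474 244 36 [221 220 218] 1088
scene stopwatch 0.64 [259. 200.] top 18 med [714. 123.  16.] circ 718 121 36 [121 119 111] 414
scene stopwatch 0.33 [384. 195.] top 67 med [ 680. -108.   78.] circ 683 -111 10 [119 120 122] 2534
scene lever_knob 0.8 [352. 170.] top 86 med [ 681. -108.   84.] circ 683 -108 7 [88 90 92] 267
scene lever_knob 0.34 [370. 191.] top 68 med [ 681. -108.   78.] circ 685 -111 10 [118 119 121] 2773
scene tin_guide 0.8 [386. 194.] top 68 med [ 681. -108.   78.] circ 685 -111 10 [118 119 121] 2706
side tin_1_centre 0.95 [380. 183.] top 58 med [ 524. -108.   56.] circ 526 -109 27 [194 193 192] 390
side tin_1_centre 0.66 [314. 268.] top 30 med [472. 248.  28.] circ 473 246 34 [221 221 221] 956
side tin_1_centre 0.58 [408. 219.] top 58 med [396.   2.  56.] circ 397 1 28 [194 101 132] 722
side wide_tin_cen
[... 452 characters left out ...]
[114 116 121] 2313
{'t': 0.6, 'qpos': array([-1.89875975e-02,  4.23075188e-01,  1.62993430e+00,  5.41461058e-06,
        1.08861543e+00, -1.89633305e-02]), 'qvel': array([-4.93547448e-04, -6.88371699e-04, -2.16269901e-05,  1.06329370e-03,
        1.24544655e-03, -2.15497180e-03]), 'joint_torque': array([-2.69843313e-04, -5.44298208e+01, -2.73930806e+01,  6.45504682e-02,
        1.71459443e-02, -3.21712935e-05]), 'ee_pos': array([6.24960593e+02, 3.57047376e-02, 2.22677063e+02]), 'orientation': array([-3.14158724e+00,  4.20625679e-05,  5.05192712e-05]), 'ft_force': array([-0.05459193, -0.02418048,  0.85027732]), 'moment': array([0.00838819, 0.03865674, 0.03362306]), 'width': 87.65399561418162}
```

View pics/a1.png

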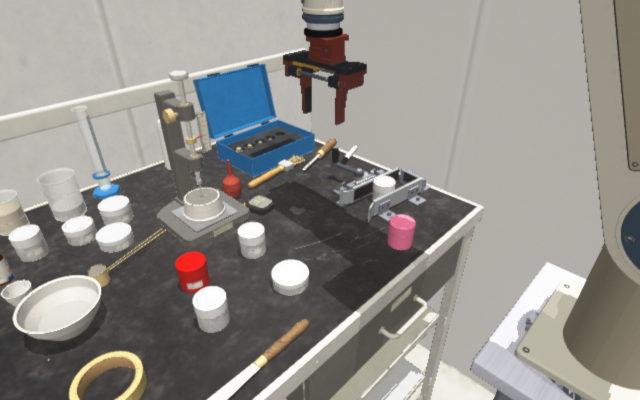

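View pics/a2.png

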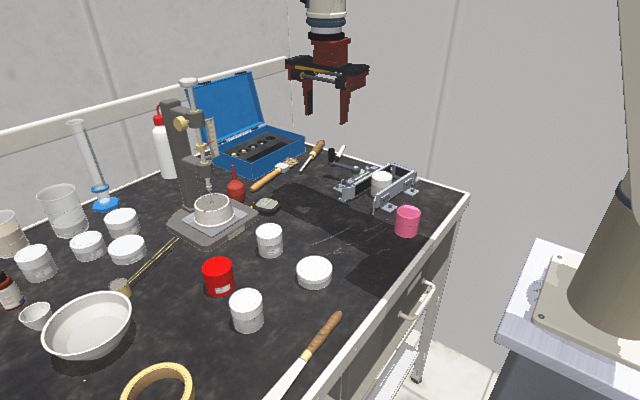

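The pictures show the guide at about (385,190) in the scene view. The loose white tall tins are at (252,240) and (211,309), the red look-alike at (192,272), pink at (401,232) and the wide tin at (290,278). Next I measure the guide axis and the tin tops.

```bash
python3 - <<'E'
from h import *
G=[]
for n,pts in [('scene',[(252,240),(211,309),(192,272)]),('side',[(270,240),(247,310),(218,277)])]:
    im,d=viewer.get_image(n);W=cloud(n,d)
    for (u,v) in pts:
        w=np.zeros((400,640),bool);w[v-35:v+25,u-22:u+22]=1
        p=W[w&(d>0)];q=p[(abs(p[:,2]-57)<4)]
        c,r=cv2.minEnclosingCircle(q[:,:2].astype(np.float32));
        print(n,(u,v),np.round(c),round(r),'med',np.median(q,0).round())
    p=W[d>0];m=(p[:,0]>420)&(p[:,0]<720)&(p[:,1]>-260)&(p[:,1]<20)&(p[:,2]>5)&(p[:,2]<120);G.append(p[m])
G=np.vstack(G);np.save('G.npy',G)
# topdown height map 2px/mm
o=np.zeros((600,560,3),np.uint8)
for x,y,z in G[np.argsort(G[:,2])]:
    c=(60,60,60) if z<25 else (0,160,0) if z<38 else (0,200,255) if z<44 else (0,0,255) if z<49 else (255,100,0) if z<62 else (255,0,255)
    cv2.circle(o,(int((20-y)*2),int((720-x)*2)),1,c,-1)
for k in range(0,560,100): cv2.line(o,(k,0),(k,599),(90,90,90),1)
for k in range(0,600,100): cv2.line(o,(0,k),(559,k),(90,90,90),1)
cv2.imwrite('pics/top.png',o)
E
```

```text
scene (252, 240) [598. 234.] 27 med [597. 235.  55.]
scene (211, 309) [500. 395.] 27 med [499. 396.  55.]
scene (192, 272) [563. 378.] 65 med [594. 377.  56.]
side (270, 240) [599. 236.] 27 med [598. 237.  56.]
side (247, 310) [501. 396.] 27 med [499. 398.  56.]
side (218, 277) [565. 381.] 65 med [597. 376.  56.]
```

View pics/top.png

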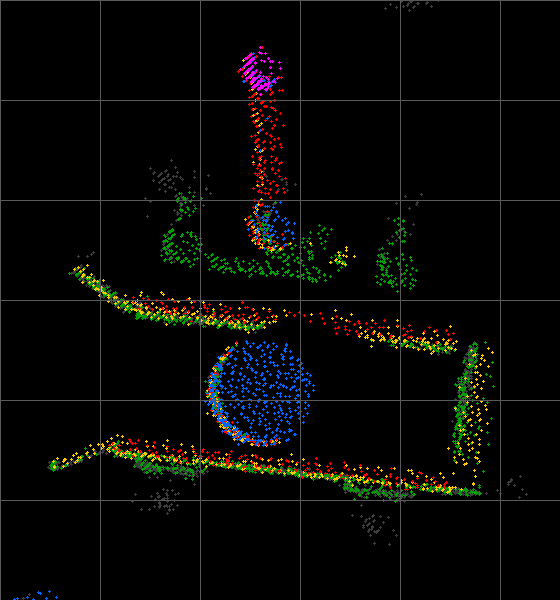

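The top-down map shows the lane running towards -y, tilted about 7°, with tin 1 near (525,-110) and the stop at about y=-210. I'll check this with the wrist camera and a fit to the rails.

```bash
python3 - <<'E'
from h import *
im,d=viewer.get_image('wrist');c,R,t=cal('wrist');print('cam pos',(-R.T@t).round(),'axis',R[2].round(2),c['fx'])
for p in [(599,236,58),(523,-115,0),(684,-108,87),(532,-40,46),(512,-208,46)]: print(p,np.round(proj('wrist',p)))
save(im,'w0.png')
W=cloud('wrist',d);p=W[(d>0)];m=(p[:,0]>420)&(p[:,0]<720)&(p[:,1]>-260)&(p[:,1]<20)&(p[:,2]>5)&(p[:,2]<120)
print(m.sum(),p[m].min(0),p[m].max(0))
G=np.load('G.npy')
def fit(sel,name):
    q=sel[:,:2].astype(np.float32);vx,vy,x0,y0=cv2.fitLine(q,cv2.DIST_HUBER,0,.01,.01).ravel()
    print(name,len(q),np.round([x0,y0],1),'deg from -y',round(np.degrees(np.arctan(vx/vy)),2),'spread',round(np.std((q-[x0,y0])@[-vy,vx]),1))
z=G[:,2];x=G[:,0];y=G[:,1]
low=(x<506)&(x>470)&(y<-45)&(y>-205)&(z>40)&(z<50)
fit(G[low],'fixed rail')
up=(x>540)&(x<568)&(y<-55)&(y>-200)&(z>40)&(z<50)
fit(G[up],'clamp rail')
st=(y<-200)&(x<545)&(x>495)&(z>15)&(z<38);fit(G[st][:,[1,0,2]],'stop')
E
```

```text
cam pos [625.  84. 385.] axis [ 0.   -0.3  -0.95] 290.2009700284697
(599, 236, 58) [288. -63.]
(523, -115, 0) [247. 254.]
(684, -108, 87) [366. 283.]
(532, -40, 46) [241. 216.]
(512, -208, 46) [236. 328.]
8410 [ 420.00160102 -214.90891524    5.00303225] [719.97641707  14.71493658  89.44054565]
fixed rail 360 [ 486.6 -122.4] deg from -y 6.76 spread 4.9
clamp rail 244 [ 558.2 -123.7] deg from -y 6.04 spread 4.8
stop 237 [-212.   521.3] deg from -y -8.38 spread 3.6
```

View pics/w0.png

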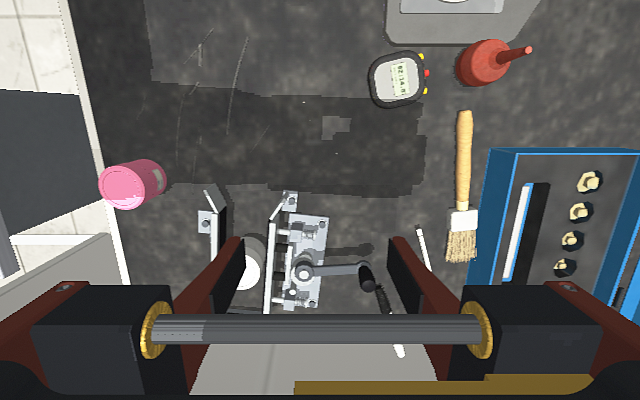

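```bash
python3 -m inch '[{"tx":-0.6,"ty":-5.9},{"tx":-0.7,"ty":-5.9},{"tx":-0.6,"ty":-5.9},{"tx":-0.7,"ty":-5.9},{"az":-10.4,"tz":1.5},{"az":-10.4,"tz":1.5},{"az":-10.4,"tz":1.5},{"az":-10.4,"tz":1.5},{"az":-10.4,"tz":1.5},{"az":-10.4,"tz":1.5},{"az":-10.4,"tz":1.5},{"az":-10.4,"tz":1.5}]'
python3 - <<'E'
from h import *
im,d=viewer.get_image('wrist');W=cloud('wrist',d);o=get_obs();print(o['ee_pos'],o['qpos'].round(2))
p=W[d>0];m=(abs(p[:,0]-599)<60)&(abs(p[:,1]-236)<60)&(abs(p[:,2]-57)<4);q=p[m]
print(len(q),q.min(0),q.max(0),cv2.minEnclosingCircle(q[:,:2].astype(np.float32)))
R=cv2.Rodrigues(np.array(o['orientation']))[0];print(R.round(3))
E
```

```text
[6.24985045e+02 4.85806490e-02 2.22706117e+02] [-0.02  0.42  1.63  0.    1.09 -0.02]$[0]: bad value
Traceback (most recent call last):
ValueError: zero-size array to reduction operation minimum which has no identity
```

```bash
python3 -m inch '[{"tx":-0.6,"ty":-5.9,"tz":0,"ax":0,"ay":0,"az":0,"jaw":1},{"tx":-0.7,"ty":-5.9,"tz":0,"ax":0,"ay":0,"az":0,"jaw":1},{"tx":-0.6,"ty":-5.9,"tz":0,"ax":0,"ay":0,"az":0,"jaw":1},{"tx":-0.7,"ty":-5.9,"tz":0,"ax":0,"ay":0,"az":0,"jaw":1},{"tx":0,"ty":0,"tz":1.5,"ax":0,"ay":0,"az":-10.4,"jaw":1},{"tx":0,"ty":0,"tz":1.5,"ax":0,"ay":0,"az":-10.4,"jaw":1},{"tx":0,"ty":0,"tz":1.5,"ax":0,"ay":0,"az":-10.4,"jaw":1},{"tx":0,"ty":0,"tz":1.5,"ax":0,"ay":0,"az":-10.4,"jaw":1},{"tx":0,"ty":0,"tz":1.5,"ax":0,"ay":0,"az":-10.4,"jaw":1},{"tx":0,"ty":0,"tz":1.5,"ax":0,"ay":0,"az":-10.4,"jaw":1},{"tx":0,"ty":0,"tz":1.5,"ax":0,"ay":0,"az":-10.4,"jaw":1},{"tx":0,"ty":0,"tz":1.5,"ax":0,"ay":0,"az":-10.4,"jaw":1}]'
python3 - <<'E'
from h import *
im,d=viewer.get_image('wrist');W=cloud('wrist',d);o=get_obs();print(o['ee_pos'],o['qpos'].round(2))
R=cv2.Rodrigues(np.array(o['orientation']))[0];print(R.round(3))
p=W[d>0];m=(abs(p[:,0]-599)<60)&(abs(p[:,1]-236)<60)&(abs(p[:,2]-57)<4);q=p[m]
print(len(q));
if len(q):print(q.min(0),q.max(0),cv2.minEnclosingCircle(q[:,:2].astype(np.float32)))
E
```

```text
t: 2.3
ee_pos: [599.0, 236.0, 102.2]
orientation: [2.343, 2.093, 0.0]
ft_force: [0.5, 0.1, -0.7]
width: 87.9
[597.84150732 235.57436847 100.19101188] [ 0.36  0.6   1.66 -0.    0.89 -1.11]
[[ 0.105  0.994 -0.003]
 [ 0.994 -0.105 -0.001]
 [-0.001 -0.003 -1.   ]]
3488
[572.48814789 207.61632153  53.03144519] [625.52951975 260.8637925   57.58445854] ((599.0222778320312, 234.14019775390625), 26.92922592163086)
```

```bash
python3 -m inch '[{"tx":-0.2,"ty":0,"tz":4,"ax":0,"ay":0,"az":0,"jaw":1},{"tx":0,"ty":0,"tz":3.5,"ax":0,"ay":0,"az":0,"jaw":1},{"tx":0,"ty":0,"tz":1,"ax":0,"ay":0,"az":0,"jaw":1},{"tx":0,"ty":0,"tz":0,"ax":0,"ay":0,"az":0,"jaw":0},{"tx":0,"ty":0,"tz":0,"ax":0,"ay":0,"az":0,"jaw":0},{"tx":0,"ty":0,"tz":0,"ax":0,"ay":0,"az":0,"jaw":0},{"tx":0,"ty":0,"tz":0,"ax":0,"ay":0,"az":0,"jaw":0},{"tx":0,"ty":0,"tz":0,"ax":0,"ay":0,"az":0,"jaw":0}]'
```

```text
t: 3.35
ee_pos: [599.3, 234.3, 18.7]
orientation: [2.349, 2.085, 0.002]
ft_force: [-0.8, 0.1, 6.7]
width: 52.3
```

```bash
python3 -m inch '[{"tx":0,"ty":0,"tz":-3,"ax":0,"ay":0,"az":0,"jaw":0},{"tx":-4.2,"ty":-0.7,"tz":0,"ax":0,"ay":0,"az":0,"jaw":0},{"tx":-4.3,"ty":-0.7,"tz":0,"ax":0,"ay":0,"az":0,"jaw":0},{"tx":-4.2,"ty":-0.7,"tz":0,"ax":0,"ay":0,"az":0,"jaw":0},{"tx":-4.3,"ty":-0.7,"tz":0,"ax":0,"ay":0,"az":0,"jaw":0},{"tx":-4.2,"ty":-0.7,"tz":0,"ax":0,"ay":0,"az":0,"jaw":0},{"tx":0,"ty":0,"tz":0,"ax":0,"ay":0,"az":0,"jaw":0},{"tx":0,"ty":0,"tz":0,"ax":0,"ay":0,"az":0,"jaw":0}]'
python3 - <<'E'
from h import *
im,d=viewer.get_image('wrist');W=cloud('wrist',d);o=get_obs();print(o['ee_pos'],o['width'])
R=cv2.Rodrigues(np.array(o['orientation']))[0];print(R[:,0].round(3))
save(im,'w1.png');np.savez('w1.npz',W=W,d=d)
E
```

```text
t: 4.35
ee_pos: [539.3, 27.9, 47.8]
orientation: [2.35, 2.085, 0.001]
ft_force: [0.5, -0.4, -1.4]
width: 52.6
[539.44089172  28.35324704  47.79256004] 52.50080133252731
[0.118 0.993 0.   ]
```

View pics/w1.png

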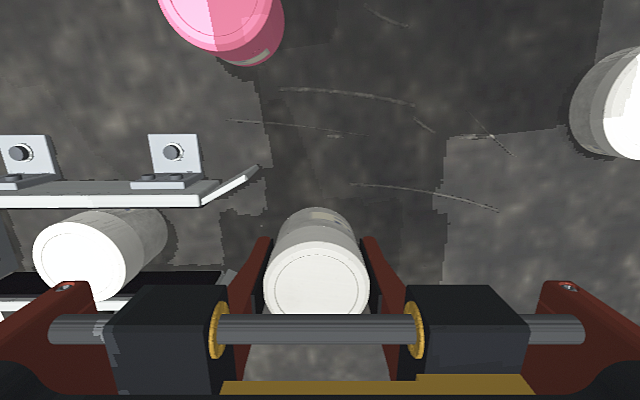

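```bash
python3 - <<'E'
from h import *
f=np.load('w1.npz');W=f['W'];d=f['d']
def fit(v,u,name):
    sl=W[v[0]:v[1],u[0]:u[1]];dd=d[v[0]:v[1],u[0]:u[1]];p=sl[(dd>0)&(sl[...,2]>43)&(sl[...,2]<49)]
    q=p[:,:2].astype(np.float32);vx,vy,x0,y0=cv2.fitLine(q,cv2.DIST_HUBER,0,.01,.01).ravel()
    e=(q-[x0,y0])@np.array([vy,-vx])*np.sign(vy)
    print(name,len(q),np.round([x0,y0,p[:,2].mean()],1),'slope',round(float(vx/vy),4),'perp range',np.percentile(e,[2,98]).round(1),'y',q[:,1].min().round(),q[:,1].max().round())
fit((170,220),(5,190),'fixed')
fit((265,330),(0,40),'clampL'); fit((265,310),(130,235),'clampR')
p=W[195:200,0:280];print([ (u,W[190,u].round()) for u in range(180,270,10)])
p=W[d>0];m=(p[:,1]<-30)&(p[:,1]>-190)&(abs(p[:,2]-57)<3)&(p[:,0]<560)&(p[:,0]>490);q=p[m];print('tin1',len(q),cv2.minEnclosingCircle(q[:,:2].astype(np.float32)))
E
```

```text
fixed 2599 [491.2 -95.8  45.6] slope 0.1087 perp range [-3.7 10. ] y -151.0 -40.0
clampL 298 [ 554.2 -175.7   45.3] slope -0.0523 perp range [-3.5  4.1] y -187.0 -163.0
clampR 59 [538.6 -87.9  46.2] slope -1.5586 perp range [-0.8  0.5] y -93.0 -85.0
[(180, array([493., -51.,  35.])), (190, array([493., -44.,  36.])), (200, array([494., -38.,  36.])), (210, array([497., -36.,  26.])), (220, array([494., -24.,  42.])), (230, array([505., -32.,  -0.])), (240, array([505., -24.,   0.])), (250, array([507., -17.,  -1.])), (260, array([507.,  -9.,  -0.]))]
tin1 5190 ((525.0037841796875, -110.96287536621094), 27.53653907775879)
```

```bash
python3 -m inch '[{"tx":0,"ty":0,"tz":2,"ax":0,"ay":0,"az":0,"jaw":0},{"tx":0,"ty":0,"tz":1,"ax":0,"ay":0,"az":0,"jaw":0},{"tx":0,"ty":0,"tz":0,"ax":0,"ay":0,"az":0,"jaw":0},{"tx":0,"ty":0,"tz":0,"ax":0,"ay":0,"az":0,"jaw":1},{"tx":0,"ty":0,"tz":0,"ax":0,"ay":0,"az":0,"jaw":1},{"tx":0,"ty":0,"tz":0,"ax":0,"ay":0,"az":0,"jaw":1},{"tx":0,"ty":0,"tz":-3.5,"ax":0,"ay":0,"az":0,"jaw":1},{"tx":0,"ty":0,"tz":-4,"ax":0,"ay":0,"az":0,"jaw":1},{"tx":3,"ty":0,"tz":0,"ax":0,"ay":0,"az":0,"jaw":0},{"tx":3,"ty":0,"tz":0,"ax":0,"ay":0,"az":0,"jaw":0},{"tx":0,"ty":0,"tz":0,"ax":0,"ay":0,"az":0,"jaw":0},{"tx":0,"ty":0,"tz":0,"ax":0,"ay":0,"az":0,"jaw":0}]'
python3 -m inch '[{"tx":0,"ty":0,"tz":0,"ax":0,"ay":0,"az":0,"jaw":0},{"tx":0,"ty":0,"tz":0,"ax":0,"ay":0,"az":0,"jaw":0},{"tx":0,"ty":0,"tz":0,"ax":0,"ay":0,"az":0,"jaw":0}]'
python3 - <<'E'
from h import *
im,d=viewer.get_image('wrist');W=cloud('wrist',d);o=get_obs();print(o['ee_pos'],o['width'])
p=W[d>0];m=(abs(p[:,0]-540)<45)&(abs(p[:,1]-28)<45)&(abs(p[:,2]-57)<3);q=p[m]
print(len(q))
if len(q): print(cv2.minEnclosingCircle(q[:,:2].astype(np.float32)))
E
```

```text
t: 5.9
ee_pos: [545.7, 86.9, 92.6]
orientation: [-2.349, -2.086, 0.001]
ft_force: [0.3, -1.0, 0.1]
width: 51.5
t: 6.28
ee_pos: [546.0, 86.8, 92.6]
orientation: [-2.35, -2.085, 0.0]
ft_force: [-0.5, 0.1, -0.9]
width: 21.1
[545.97663656  86.90571392  92.61552652] 17.577289708138917
3826
((539.6915283203125, 29.87367057800293), 26.90831184387207)
```

```bash
python3 -m inch '[{"tx":0,"ty":0.1,"tz":4,"ax":0,"ay":0,"az":0,"jaw":0},{"tx":0,"ty":0,"tz":3.5,"ax":0,"ay":0,"az":0,"jaw":0},{"tx":0,"ty":0,"tz":0,"ax":0,"ay":0,"az":0,"jaw":0},{"tx":-1,"ty":0,"tz":0,"ax":0,"ay":0,"az":0,"jaw":0},{"tx":-1,"ty":0,"tz":0,"ax":0,"ay":0,"az":0,"jaw":0},{"tx":-1.5,"ty":0,"tz":0,"ax":0,"ay":0,"az":0,"jaw":0},{"tx":-1.5,"ty":0,"tz":0,"ax":0,"ay":0,"az":0,"jaw":0},{"tx":-1.5,"ty":0,"tz":0,"ax":0,"ay":0,"az":0,"jaw":0},{"tx":-1.5,"ty":0,"tz":0,"ax":0,"ay":0,"az":0,"jaw":0},{"tx":-1.5,"ty":0,"tz":0,"ax":0,"ay":0,"az":0,"jaw":0},{"tx":-1.5,"ty":0,"tz":0,"ax":0,"ay":0,"az":0,"jaw":0},{"tx":0,"ty":0,"tz":0,"ax":0,"ay":0,"az":0,"jaw":0}]'
python3 - <<'E'
from h import *
im,d=viewer.get_image('wrist');save(im,'w2.png')
im,d=viewer.get_image('side');save(im,'s2.png')
W=cloud('side',d);p=W[d>0];m=(p[:,0]>495)&(p[:,0]<560)&(p[:,1]>-200)&(p[:,1]<45)&(abs(p[:,2]-57)<3);q=p[m];print(len(q),np.histogram(q[:,1],bins=np.arange(-200,50,10)))
E
```

```text
t: 7.82
ee_pos: [533.7, -23.2, 17.6]
orientation: [-2.351, -2.084, 0.001]
ft_force: [0.3, 0.7, -0.1]
width: 0.6
275 (array([ 0,  0,  0,  0,  0,  0, 17, 28, 29, 28, 26, 12, 31, 29, 25, 20,  7,
        5, 13,  5,  0,  0,  0,  0]), array([-200, -190, -180, -170, -160, -150, -140, -130, -120, -110, -100,
        -90,  -80,  -70,  -60,  -50,  -40,  -30,  -20,  -10,    0,   10,
         20,   30,   40]))
```

View pics/w2.png

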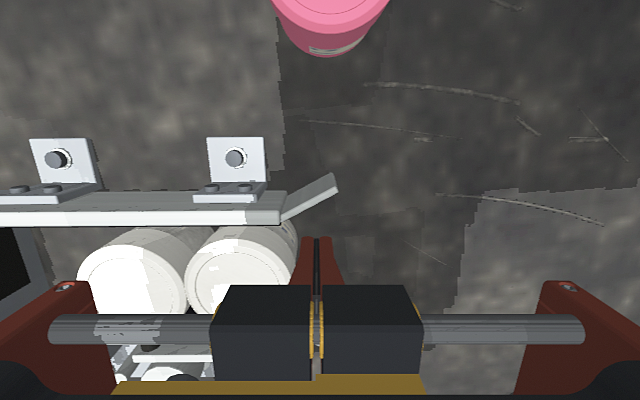

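Tin 2 stands in the lane at (240,270) against tin 1 at (135,270). Next I push further, then fetch tin 3.

```bash
python3 -m inch '[{"tx":-1.3,"ty":0,"tz":0,"ax":0,"ay":0,"az":0,"jaw":0},{"tx":-1.3,"ty":0,"tz":0,"ax":0,"ay":0,"az":0,"jaw":0},{"tx":-1.2,"ty":0,"tz":0,"ax":0,"ay":0,"az":0,"jaw":0},{"tx":-1.2,"ty":0,"tz":0,"ax":0,"ay":0,"az":0,"jaw":0},{"tx":0,"ty":0,"tz":0,"ax":0,"ay":0,"az":0,"jaw":0}]'
python3 -m inch '[{"tx":0.7,"ty":0,"tz":0,"ax":0,"ay":0,"az":0,"jaw":0},{"tx":0,"ty":0,"tz":-4.6,"ax":0,"ay":0,"az":0,"jaw":0},{"tx":0,"ty":0,"tz":-4.6,"ax":0,"ay":0,"az":0,"jaw":0},{"tx":5,"ty":-0.9,"tz":0,"ax":0,"ay":0,"az":0,"jaw":1},{"tx":5,"ty":-0.9,"tz":0,"ax":0,"ay":0,"az":0,"jaw":1},{"tx":5,"ty":-0.9,"tz":0,"ax":0,"ay":0,"az":0,"jaw":1},{"tx":5,"ty":-0.9,"tz":0,"ax":0,"ay":0,"az":0,"jaw":1},{"tx":5,"ty":-0.9,"tz":0,"ax":0,"ay":0,"az":0,"jaw":1},{"tx":5,"ty":-0.9,"tz":0,"ax":0,"ay":0,"az":0,"jaw":1},{"tx":5,"ty":-0.9,"tz":0,"ax":0,"ay":0,"az":0,"jaw":1},{"tx":5,"ty":-0.9,"tz":0,"ax":0,"ay":0,"az":0,"jaw":1},{"tx":5,"ty":-1.0,"tz":0,"ax":0,"ay":0,"az":0,"jaw":1}]'
python3 - <<'E'
from h import *
im,d=viewer.get_image('wrist');W=cloud('wrist',d);o=get_obs();print(o['ee_pos'],o['width'],o['qpos'].round(2))
p=W[d>0];m=(abs(p[:,0]-500)<45)&(abs(p[:,1]-396)<45)&(abs(p[:,2]-57)<3);q=p[m]
print(len(q))
if len(q): print(cv2.minEnclosingCircle(q[:,:2].astype(np.float32)))
E
```

```text
t: 8.55
ee_pos: [527.9, -72.8, 17.6]
orientation: [2.351, 2.084, -0.0]
ft_force: [0.7, 0.4, -0.7]
width: 0.6
t: 10.05
ee_pos: [499.7, 394.2, 109.6]
orientation: [2.348, 2.087, -0.0]
ft_force: [0.0, -0.9, 0.6]
width: 86.0
[499.69396704 400.02298391 110.13638942] 87.56828102944995 [ 0.66  0.58  1.67  0.    0.89 -0.8 ]
3314
((501.6843566894531, 402.7373352050781), 27.01038932800293)
```

```bash
python3 - <<'E'
from h import *
im,d=viewer.get_image('wrist');W=cloud('wrist',d);o=get_obs();print(o['ee_pos'])
p=W[d>0];m=(abs(p[:,0]-500)<45)&(abs(p[:,1]-396)<45)&(abs(p[:,2]-57)<3);q=p[m]
print(cv2.minEnclosingCircle(q[:,:2].astype(np.float32)))
print(im[im.shape[0]*3//4-30,320])
E
```

```text
[499.75282889 397.13048055 109.84530154]
((501.81878662109375, 393.3792724609375), 27.10059356689453)
[45 45 44]
```

```bash
python3 -m inch '[{"tx":-0.15,"ty":0.15,"tz":3,"ax":0,"ay":0,"az":0,"jaw":1},{"tx":0,"ty":0,"tz":3.5,"ax":0,"ay":0,"az":0,"jaw":1},{"tx":0,"ty":0,"tz":2.7,"ax":0,"ay":0,"az":0,"jaw":1},{"tx":0,"ty":0,"tz":0,"ax":0,"ay":0,"az":0,"jaw":0},{"tx":0,"ty":0,"tz":0,"ax":0,"ay":0,"az":0,"jaw":0},{"tx":0,"ty":0,"tz":0,"ax":0,"ay":0,"az":0,"jaw":0},{"tx":0,"ty":0,"tz":0,"ax":0,"ay":0,"az":0,"jaw":0},{"tx":0,"ty":0,"tz":0,"ax":0,"ay":0,"az":0,"jaw":0},{"tx":0,"ty":0,"tz":-3,"ax":0,"ay":0,"az":0,"jaw":0},{"tx":0,"ty":0,"tz":0,"ax":0,"ay":0,"az":0,"jaw":0}]'
```

```text
t: 11.4
ee_pos: [503.3, 391.0, 49.6]
orientation: [2.349, 2.086, 0.006]
ft_force: [-0.1, 0.7, -1.8]
width: 52.1
```

```bash
python3 -m inch '[{"tx":0,"ty":0,"tz":-5,"ax":0,"ay":0,"az":0,"jaw":0},{"tx":-5,"ty":1.1,"tz":0,"ax":0,"ay":0,"az":0,"jaw":0},{"tx":-5.1,"ty":1.1,"tz":0,"ax":0,"ay":0,"az":0,"jaw":0},{"tx":-5.1,"ty":1.1,"tz":0,"ax":0,"ay":0,"az":0,"jaw":0},{"tx":-5.1,"ty":1.1,"tz":0,"ax":0,"ay":0,"az":0,"jaw":0},{"tx":-5.1,"ty":1.1,"tz":0,"ax":0,"ay":0,"az":0,"jaw":0},{"tx":-5.1,"ty":1.1,"tz":0,"ax":0,"ay":0,"az":0,"jaw":0},{"tx":-5.1,"ty":1.2,"tz":0,"ax":0,"ay":0,"az":0,"jaw":0},{"tx":0,"ty":0,"tz":4,"ax":0,"ay":0,"az":0,"jaw":0},{"tx":0,"ty":0,"tz":2,"ax":0,"ay":0,"az":0,"jaw":0},{"tx":0,"ty":0,"tz":0,"ax":0,"ay":0,"az":0,"jaw":0},{"tx":0,"ty":0,"tz":0,"ax":0,"ay":0,"az":0,"jaw":0}]'
```

```text
t: 12.9
ee_pos: [537.5, 27.5, 37.9]
orientation: [2.349, 2.086, 0.0]
ft_force: [0.5, -0.8, -0.7]
width: 52.0
```

```bash
python3 -m inch '[{"tx":0,"ty":0.2,"tz":1.3,"ax":0,"ay":0,"az":0,"jaw":0},{"tx":0,"ty":0,"tz":0.7,"ax":0,"ay":0,"az":0,"jaw":0},{"tx":0,"ty":0,"tz":0,"ax":0,"ay":0,"az":0,"jaw":0},{"tx":0,"ty":0,"tz":0,"ax":0,"ay":0,"az":0,"jaw":1},{"tx":0,"ty":0,"tz":0,"ax":0,"ay":0,"az":0,"jaw":1},{"tx":0,"ty":0,"tz":0,"ax":0,"ay":0,"az":0,"jaw":1},{"tx":0,"ty":0,"tz":-3.5,"ax":0,"ay":0,"az":0,"jaw":1},{"tx":0,"ty":0,"tz":-4,"ax":0,"ay":0,"az":0,"jaw":1},{"tx":3,"ty":0,"tz":0,"ax":0,"ay":0,"az":0,"jaw":0},{"tx":3,"ty":0,"tz":0,"ax":0,"ay":0,"az":0,"jaw":0},{"tx":0,"ty":0,"tz":0,"ax":0,"ay":0,"az":0,"jaw":0},{"tx":0,"ty":0,"tz":0,"ax":0,"ay":0,"az":0,"jaw":0}]'
python3 -m inch '[{"tx":0,"ty":0,"tz":0,"ax":0,"ay":0,"az":0,"jaw":0},{"tx":0,"ty":0,"tz":0,"ax":0,"ay":0,"az":0,"jaw":0},{"tx":0,"ty":0,"tz":0,"ax":0,"ay":0,"az":0,"jaw":0},{"tx":0,"ty":0,"tz":0,"ax":0,"ay":0,"az":0,"jaw":0}]'
python3 - <<'E'
from h import *
im,d=viewer.get_image('wrist');W=cloud('wrist',d);o=get_obs();print(o['ee_pos'],o['width'])
p=W[d>0];m=(abs(p[:,0]-540)<45)&(abs(p[:,1]-28)<45)&(abs(p[:,2]-57)<3);q=p[m]
print(len(q),cv2.minEnclosingCircle(q[:,:2].astype(np.float32)))
E
```

```text
t: 14.4
ee_pos: [546.1, 86.3, 92.5]
orientation: [-2.349, -2.086, 0.001]
ft_force: [-0.4, -0.0, 0.5]
width: 51.2
t: 14.9
ee_pos: [546.4, 86.5, 92.7]
orientation: [2.35, 2.085, -0.0]
ft_force: [0.4, -0.6, 0.7]
width: 11.1
[546.42962344  86.56976822  92.65212626] 7.111182056536208
3874 ((537.9146118164062, 28.56095314025879), 27.085046768188477)
```

```bash
python3 -m inch '[{"tx":0,"ty":-0.1,"tz":4,"ax":0,"ay":0,"az":0,"jaw":0},{"tx":0,"ty":0,"tz":3.5,"ax":0,"ay":0,"az":0,"jaw":0},{"tx":0,"ty":0,"tz":0,"ax":0,"ay":0,"az":0,"jaw":0},{"tx":-1,"ty":0,"tz":0,"ax":0,"ay":0,"az":0,"jaw":0},{"tx":-1,"ty":0,"tz":0,"ax":0,"ay":0,"az":0,"jaw":0},{"tx":-1.5,"ty":0,"tz":0,"ax":0,"ay":0,"az":0,"jaw":0},{"tx":-1.5,"ty":0,"tz":0,"ax":0,"ay":0,"az":0,"jaw":0},{"tx":-1.5,"ty":0,"tz":0,"ax":0,"ay":0,"az":0,"jaw":0},{"tx":-1.5,"ty":0,"tz":0,"ax":0,"ay":0,"az":0,"jaw":0},{"tx":-1.5,"ty":0.1,"tz":0,"ax":0,"ay":0,"az":0,"jaw":0},{"tx":-1.0,"ty":0,"tz":0,"ax":0,"ay":0,"az":0,"jaw":0},{"tx":0,"ty":0,"tz":0,"ax":0,"ay":0,"az":0,"jaw":0}]'
python3 - <<'E'
from h import *
im,d=viewer.get_image('wrist');save(im,'w3.png')
E
```

```text
t: 16.45
ee_pos: [533.8, -18.3, 17.6]
orientation: [-2.35, -2.084, 0.0]
ft_force: [0.3, -0.1, -1.1]
width: 0.7
```

View pics/w3.png

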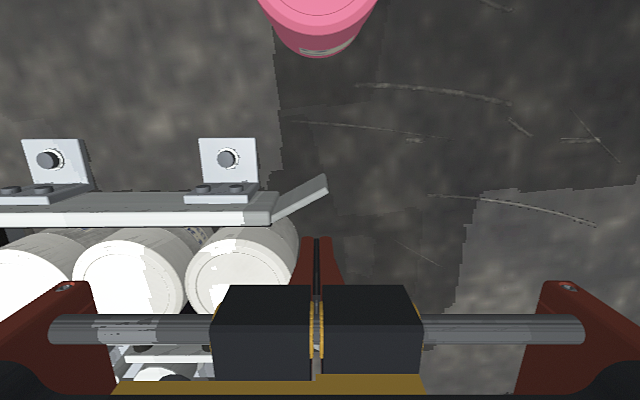

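All three tins are in the lane in file. Now I seat the row gently.

```bash
python3 -m inch '[{"tx":-0.4,"ty":0,"tz":0,"ax":0,"ay":0,"az":0,"jaw":0},{"tx":-0.4,"ty":0,"tz":0,"ax":0,"ay":0,"az":0,"jaw":0},{"tx":-0.3,"ty":0,"tz":0,"ax":0,"ay":0,"az":0,"jaw":0},{"tx":-0.3,"ty":0,"tz":0,"ax":0,"ay":0,"az":0,"jaw":0},{"tx":0,"ty":0,"tz":0,"ax":0,"ay":0,"az":0,"jaw":0}]'; for i in 1; do :; done
python3 -m inch '[{"tx":-0.2,"ty":0,"tz":0,"ax":0,"ay":0,"az":0,"jaw":0},{"tx":0,"ty":0,"tz":0,"ax":0,"ay":0,"az":0,"jaw":0}]'
```

```text
t: 17.12
ee_pos: [532.3, -31.7, 17.7]
orientation: [-2.35, -2.086, 0.0]
ft_force: [0.9, 0.2, 0.7]
width: 0.3
t: 17.38
ee_pos: [532.1, -33.6, 17.6]
orientation: [-2.349, -2.086, 0.0]
ft_force: [0.7, 0.7, -0.2]
width: 0.5
```

```bash
python3 -m inch '[{"tx":-0.2,"ty":0,"tz":0,"ax":0,"ay":0,"az":0,"jaw":0},{"tx":0,"ty":0,"tz":0,"ax":0,"ay":0,"az":0,"jaw":0}]'
python3 -m inch '[{"tx":-0.15,"ty":0,"tz":0,"ax":0,"ay":0,"az":0,"jaw":0},{"tx":0,"ty":0,"tz":0,"ax":0,"ay":0,"az":0,"jaw":0}]'
python3 - <<'E'
from h import *
im,d=viewer.get_image('scene');W=cloud('scene',d);im2,d2=viewer.get_image('side');W2=cloud('side',d2)
ex=np.array([-.118,-.993]);o=np.array([522.4,-122])
p=np.vstack([W[d>0],W2[d2>0]]);r=(p[:,:2]-o);gx=r@ex;gy=r@[.993,-.118];m=(abs(gy)<28)&(gx>-75)&(gx<130)&(p[:,2]>54)&(p[:,2]<61)
print(np.histogram(gx[m],np.arange(-80,100,5)))
E
```

```text
t: 17.62
ee_pos: [531.9, -35.5, 17.7]
orientation: [2.349, 2.086, -0.0]
ft_force: [-0.1, 0.2, 0.9]
width: 0.4
t: 17.88
ee_pos: [531.7, -37.0, 17.7]
orientation: [2.349, 2.086, -0.0]
ft_force: [-0.0, 1.6, -0.3]
width: 1.0
(array([ 0, 11, 14, 24, 21, 30, 25, 36, 35, 28, 21, 17, 20, 34, 31, 36, 33,
       26, 38, 31, 33,  7, 22, 28, 31, 31, 29, 29, 30, 20, 24, 15,  3,  0,
        0]), array([-80, -75, -70, -65, -60, -55, -50, -45, -40, -35, -30, -25, -20,
       -15, -10,  -5,   0,   5,  10,  15,  20,  25,  30,  35,  40,  45,
        50,  55,  60,  65,  70,  75,  80,  85,  90,  95]))
```

```bash
python3 -m inch '[{"tx":-0.15,"ty":0,"tz":0,"ax":0,"ay":0,"az":0,"jaw":0},{"tx":-0.1,"ty":0,"tz":0,"ax":0,"ay":0,"az":0,"jaw":0}]'
python3 -m inch '[{"tx":-0.15,"ty":0,"tz":0,"ax":0,"ay":0,"az":0,"jaw":0},{"tx":0,"ty":0,"tz":0,"ax":0,"ay":0,"az":0,"jaw":0}]'
python3 -m inch '[{"tx":-0.15,"ty":0,"tz":0,"ax":0,"ay":0,"az":0,"jaw":0},{"tx":0,"ty":0,"tz":0,"ax":0,"ay":0,"az":0,"jaw":0}]'
```

```text
t: 18.23
ee_pos: [531.4, -39.4, 17.7]
orientation: [-2.349, -2.086, -0.0]
ft_force: [-0.4, 2.0, 0.5]
width: 0.2
t: 18.48
ee_pos: [531.2, -41.0, 17.7]
orientation: [2.349, 2.086, -0.0]
ft_force: [1.1, 0.4, 0.1]
width: 0.6
t: 18.73
ee_pos: [531.1, -42.3, 17.7]
orientation: [-2.349, -2.086, -0.0]
ft_force: [1.1, 3.0, 0.6]
width: 0.0
```

```bash
python3 -m inch '[{"tx":-0.1,"ty":0,"tz":0,"ax":0,"ay":0,"az":0,"jaw":0},{"tx":0,"ty":0,"tz":0,"ax":0,"ay":0,"az":0,"jaw":0}]'
python3 -m inch '[{"tx":-0.1,"ty":0,"tz":0,"ax":0,"ay":0,"az":0,"jaw":0},{"tx":0,"ty":0,"tz":0,"ax":0,"ay":0,"az":0,"jaw":0}]'
```

```text
t: 18.98
ee_pos: [531.2, -42.8, 17.9]
orientation: [-2.349, -2.085, -0.001]
ft_force: [1.0, 6.8, 2.5]
width: 0.4
t: 19.23
ee_pos: [531.2, -43.2, 18.0]
orientation: [-2.349, -2.085, -0.002]
ft_force: [0.3, 11.5, 4.3]
width: 0.8
```

```bash
python3 -m inch '[{"tx":-0.1,"ty":0,"tz":0,"ax":0,"ay":0,"az":0,"jaw":0},{"tx":0,"ty":0,"tz":0,"ax":0,"ay":0,"az":0,"jaw":0}]'
```

```text
t: 19.48
ee_pos: [531.3, -43.6, 18.2]
orientation: [-2.349, -2.085, -0.003]
ft_force: [1.4, 17.1, 5.4]
width: 0.8
```

```bash
python3 -m inch '[{"tx":0.5,"ty":0,"tz":0,"ax":0,"ay":0,"az":0,"jaw":0},{"tx":0.5,"ty":0,"tz":0,"ax":0,"ay":0,"az":0,"jaw":0},{"tx":0,"ty":0,"tz":-5,"ax":0,"ay":0,"az":0,"jaw":0},{"tx":0,"ty":0,"tz":-5,"ax":0,"ay":0,"az":0,"jaw":0},{"tx":0,"ty":0,"tz":-5,"ax":0,"ay":0,"az":0,"jaw":0},{"tx":-0.6,"ty":5.3,"tz":0,"ax":0,"ay":0,"az":0,"jaw":0},{"tx":-0.6,"ty":5.3,"tz":0,"ax":0,"ay":0,"az":0,"jaw":0},{"tx":-0.6,"ty":5.3,"tz":0,"ax":0,"ay":0,"az":0,"jaw":0},{"tx":0,"ty":0,"tz":0,"ax":0,"ay":0,"az":0,"jaw":0},{"tx":0,"ty":0,"tz":0,"ax":0,"ay":0,"az":0,"jaw":0},{"tx":0,"ty":0,"tz":0,"ax":0,"ay":0,"az":0,"jaw":0}]'
python3 - <<'E'
from h import *
im,d=viewer.get_image('wrist');W=cloud('wrist',d);o=get_obs();print(o['ee_pos'])
save(im,'w4.png');p=W[d>0]
def circ(q,n):
    print(n,len(q),cv2.minEnclosingCircle(q[:,:2].astype(np.float32)) if len(q) else '')
circ(p[(abs(p[:,0]-684)<18)&(abs(p[:,1]+110)<18)&(p[:,2]>80)&(p[:,2]<95)],'knob')
arm=p[(p[:,0]>625)&(p[:,0]<668)&(p[:,1]<-85)&(p[:,1]>-135)&(p[:,2]>44)&(p[:,2]<52)]
if len(arm): print('arm',len(arm),np.median(arm,0),cv2.fitLine(arm[:,:2].astype(np.float32),cv2.DIST_HUBER,0,.01,.01).ravel())
t=p[(p[:,0]>490)&(p[:,0]<560)&(p[:,1]<-20)&(abs(p[:,2]-57.5)<3)]
for y in (-198,-145,-92,-60): circ(t[abs(t[:,1]-y)<26],y) if 0 else None
print('tins',len(t),t[:,1].min() if len(t) else '')
im2,d2=viewer.get_image('scene');P=cloud('scene',d2)[d2>0]
h=P[(P[:,2]>110)&(P[:,0]>500)&(P[:,0]<900)&(P[:,1]>-350)&(P[:,1]<100)]
H,a,b=np.histogram2d(h[:,0],h[:,1],[np.arange(500,901,50),np.arange(-350,101,50)]);print(H.astype(int))
E
```

```text
t: 20.85
ee_pos: [686.1, -71.8, 167.4]
orientation: [-2.348, -2.085, 0.002]
ft_force: [0.3, 0.7, 0.6]
width: 0.3
[686.3554501  -71.85190744 167.68251612]
knob 370 ((686.2330932617188, -111.4073486328125), 9.473137855529785)
arm 657 [ 645.8361441  -113.93828059   48.93803385] [ 9.9690247e-01  7.8647785e-02  6.4610699e+02 -1.1392412e+02]
tins 9377 -209.34680681620193
[[   0    0    0    0    0    0    0    0    0]
 [   0    0    0    0    0    0    0    0    0]
 [   0    0    0   11  106  371    1    0    0]
 [   0    0    0   22  338 1655 1399  306    0]
 [   0    0    0    2    3   85  232  139    0]
 [   0    0    0    0    0    0    0    0    0]
 [   0    0    0    0    0    0    0    0    0]
 [   0    0    0    0    0    0    0    0    0]]
```

View pics/w4.png

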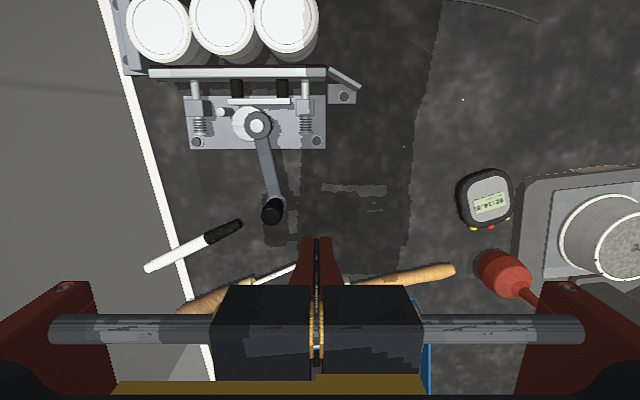

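The picture shows three touching tins at (157,28), (222,25) and (287,23) by the stop. The lever is open with its knob at (272,211). Next I move down beside the knob.

```bash
python3 -m inch '[{"tx":-0.9,"ty":-0.15,"tz":0,"ax":0,"ay":0,"az":-10,"jaw":0},{"tx":0,"ty":0,"tz":4,"ax":0,"ay":0,"az":0,"jaw":0},{"tx":0,"ty":0,"tz":4,"ax":0,"ay":0,"az":0,"jaw":0},{"tx":0,"ty":0,"tz":2.7,"ax":0,"ay":0,"az":0,"jaw":0},{"tx":-0.5,"ty":0,"tz":0,"ax":0,"ay":0,"az":0,"jaw":0},{"tx":-0.3,"ty":0,"tz":0,"ax":0,"ay":0,"az":0,"jaw":0},{"tx":0,"ty":0,"tz":0,"ax":0,"ay":0,"az":0,"jaw":0}]'
```

```text
t: 21.82
ee_pos: [686.6, -89.4, 62.6]
orientation: [2.157, 2.28, 0.002]
ft_force: [1.2, 0.3, 1.1]
width: 0.3
```

```bash
python3 -m inch '[{"tx":-0.2,"ty":0,"tz":0,"ax":0,"ay":0,"az":0,"jaw":0},{"tx":-0.7,"ty":0.14,"tz":0,"ax":0,"ay":0,"az":5,"jaw":0},{"tx":-0.7,"ty":0.14,"tz":0,"ax":0,"ay":0,"az":5,"jaw":0},{"tx":-0.7,"ty":0.14,"tz":0,"ax":0,"ay":0,"az":5,"jaw":0},{"tx":-0.7,"ty":0.14,"tz":0,"ax":0,"ay":0,"az":5,"jaw":0},{"tx":-0.7,"ty":0.14,"tz":0,"ax":0,"ay":0,"az":5,"jaw":0},{"tx":-0.7,"ty":0.14,"tz":0,"ax":0,"ay":0,"az":5,"jaw":0},{"tx":-0.7,"ty":0.14,"tz":0,"ax":0,"ay":0,"az":5,"jaw":0},{"tx":-0.7,"ty":0.14,"tz":0,"ax":0,"ay":0,"az":5,"jaw":0},{"tx":0,"ty":0,"tz":0,"ax":0,"ay":0,"az":0,"jaw":0}]'
python3 - <<'E'
from h import *
im,d=viewer.get_image('wrist');W=cloud('wrist',d);o=get_obs();print(o['ee_pos'],o['ft_force'].round(1))
R=cv2.Rodrigues(np.array(o['orientation']))[0];v=np.array([608.5,-117.6])-o['ee_pos'][:2];print('P',v@R[:2,0],v@R[:2,1]);save(im,'w5.png')
E
```

```text
t: 23.08
ee_pos: [683.1, -147.2, 61.4]
orientation: [2.808, 1.407, 0.001]
ft_force: [0.6, -0.3, 1.2]
width: 0.5
[ 682.96571349 -146.91035201   61.22045004] [-0.1  1.3 -0.5]
P -21.02178077830374 -77.21606429303019
```

View pics/w5.png

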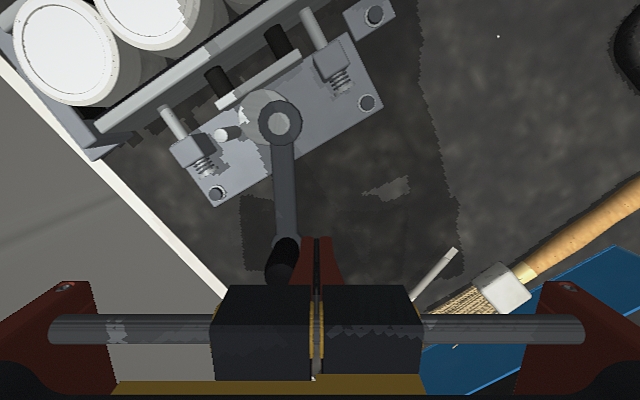

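The knob, at (283,258), is in contact and the lever is following. I continue the arc.

```bash
python3 -m inch '[{"tx":-0.7,"ty":0.14,"tz":0,"ax":0,"ay":0,"az":5,"jaw":0},{"tx":-0.7,"ty":0.15,"tz":0,"ax":0,"ay":0,"az":5,"jaw":0},{"tx":-0.7,"ty":0.15,"tz":0,"ax":0,"ay":0,"az":5,"jaw":0},{"tx":-0.7,"ty":0.15,"tz":0,"ax":0,"ay":0,"az":5,"jaw":0},{"tx":-0.7,"ty":0.15,"tz":0,"ax":0,"ay":0,"az":5,"jaw":0},{"tx":0,"ty":0,"tz":0,"ax":0,"ay":0,"az":0,"jaw":0}]'
python3 -c "
from h import *
o=get_obs();R=cv2.Rodrigues(np.array(o['orientation']))[0];v=np.array([608.5,-117.6])-o['ee_pos'][:2];print('P',v@R[:2,0],v@R[:2,1],np.degrees(np.arctan2(R[1,0],R[0,0])))"
```

```text
t: 23.88
ee_pos: [662.7, -176.0, 61.0]
orientation: [3.046, 0.768, 0.001]
ft_force: [0.3, -0.2, 0.6]
width: 0.3
P -20.019780447485992 -77.13467702990765 28.310293888537316
```

```bash
python3 - <<'E'
from h import *
im,d=viewer.get_image('wrist');W=cloud('wrist',d)
ms=masks_of('wrist','lever_knob')
for m in ms[:3]:
    p=W[m['pixels']&(d>0)];k=p[p[:,2]>78];a=p[(p[:,2]>43)&(p[:,2]<52)]
    print(m['score'],m['location'],len(p),np.median(k,0) if len(k) else '',np.median(a,0) if len(a) else '')
p=W[d>0];r=np.hypot(p[:,0]-608.5,p[:,1]+117.6);a=p[(r>35)&(r<62)&(p[:,2]>44)&(p[:,2]<52)]
ang=np.degrees(np.arctan2(a[:,1]+117.6,a[:,0]-608.5));print(len(a),np.histogram(ang,np.arange(-120,40,10)))
E
```

```text
2774 (array([  0,   0,   0,   0,   7, 446, 455,  10,   0,   0,   0,   0,   0,
         0,   0]), array([-120, -110, -100,  -90,  -80,  -70,  -60,  -50,  -40,  -30,  -20,
        -10,    0,   10,   20,   30]))
```

```bash
python3 -m inch '[{"tx":-0.7,"ty":0.15,"tz":0,"ax":0,"ay":0,"az":5,"jaw":0},{"tx":-0.7,"ty":0.15,"tz":0,"ax":0,"ay":0,"az":5,"jaw":0},{"tx":-0.7,"ty":0.15,"tz":0,"ax":0,"ay":0,"az":5,"jaw":0}]'
python3 -m inch '[{"tx":-0.7,"ty":0.15,"tz":0,"ax":0,"ay":0,"az":5,"jaw":0},{"tx":-0.7,"ty":0.15,"tz":0,"ax":0,"ay":0,"az":5,"jaw":0},{"tx":-0.7,"ty":0.15,"tz":0,"ax":0,"ay":0,"az":5,"jaw":0}]'
python3 - <<'E'
from h import *
im,d=viewer.get_image('wrist');W=cloud('wrist',d);save(im,'w6.png')
p=W[d>0];r=np.hypot(p[:,0]-608.5,p[:,1]+117.6);a=p[(r>35)&(r<62)&(p[:,2]>44)&(p[:,2]<52)]
ang=np.degrees(np.arctan2(a[:,1]+117.6,a[:,0]-608.5));print(len(a),np.median(ang),get_obs()['ft_force'])
E
```

```text
t: 24.35
ee_pos: [645.1, -188.1, 60.8]
orientation: [3.121, 0.361, 0.0]
ft_force: [0.7, 0.3, 1.9]
width: 0.7
t: 24.72
ee_pos: [624.3, -195.3, 60.5]
orientation: [-3.141, 0.05, 0.002]
ft_force: [0.6, 0.4, -0.5]
width: 0.4
2482 -92.62325237158362 [-1.50390544 -0.13110268 -0.01701298]
```

View pics/w6.png

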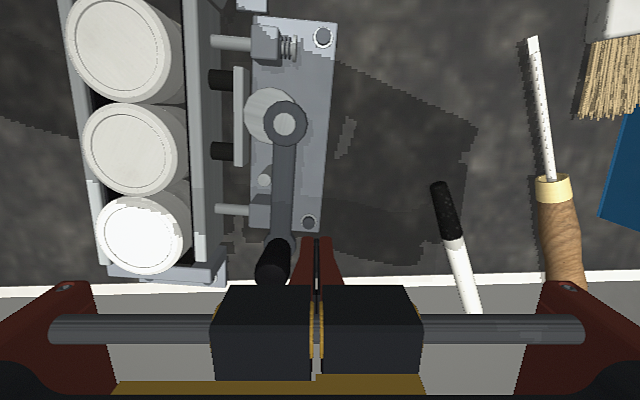

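The arm, at (285,190), is nearly parallel to the lane. I push gently for the last few degrees to confirm the stop.

```bash
python3 -m inch '[{"tx":-0.4,"ty":0.1,"tz":0,"ax":0,"ay":0,"az":3,"jaw":0},{"tx":-0.3,"ty":0,"tz":0,"ax":0,"ay":0,"az":0,"jaw":0}]'
python3 -m inch '[{"tx":-0.2,"ty":0,"tz":0,"ax":0,"ay":0,"az":0,"jaw":0},{"tx":0,"ty":0,"tz":0,"ax":0,"ay":0,"az":0,"jaw":0}]'
python3 - <<'E'
from h import *
im,d=viewer.get_image('wrist');W=cloud('wrist',d)
p=W[d>0];r=np.hypot(p[:,0]-608.5,p[:,1]+117.6);a=p[(r>35)&(r<62)&(p[:,2]>44)&(p[:,2]<52)]
ang=np.degrees(np.arctan2(a[:,1]+117.6,a[:,0]-608.5));print(len(a),np.median(ang),get_obs()['ft_force'])
E
```

```text
t: 25.02
ee_pos: [618.9, -196.2, 60.8]
orientation: [3.139, -0.127, 0.004]
ft_force: [8.4, 1.0, -5.9]
width: 0.1
t: 25.28
ee_pos: [618.9, -196.2, 61.0]
orientation: [3.138, -0.127, 0.01]
ft_force: [9.9, 0.2, -8.2]
width: 0.4
2556 -91.81074045457842 [ 9.90454021 -0.08073814 -7.37848411]
```

```bash
python3 -m inch '[{"tx":1.5,"ty":0,"tz":0,"ax":0,"ay":0,"az":0,"jaw":0},{"tx":1.5,"ty":0,"tz":0,"ax":0,"ay":0,"az":0,"jaw":0},{"tx":0,"ty":0,"tz":-4,"ax":0,"ay":0,"az":0,"jaw":0},{"tx":0,"ty":0,"tz":-5,"ax":0,"ay":0,"az":0,"jaw":0},{"tx":0,"ty":0,"tz":-5,"ax":0,"ay":0,"az":0,"jaw":0},{"tx":-3,"ty":0,"tz":-3,"ax":0,"ay":0,"az":0,"jaw":0},{"tx":-4,"ty":0,"tz":0,"ax":0,"ay":0,"az":0,"jaw":0},{"tx":0,"ty":0,"tz":0,"ax":0,"ay":0,"az":0,"jaw":0},{"tx":0,"ty":0,"tz":0,"ax":0,"ay":0,"az":0,"jaw":0},{"tx":0,"ty":0,"tz":0,"ax":0,"ay":0,"az":0,"jaw":0}]'
python3 - <<'E'
from h import *
im,d=viewer.get_image('wrist');W=cloud('wrist',d);save(im,'w7.png')
p=W[d>0];r=np.hypot(p[:,0]-608.5,p[:,1]+117.6);a=p[(r>35)&(r<62)&(p[:,2]>44)&(p[:,2]<52)]
print('lever',np.median(np.degrees(np.arctan2(a[:,1]+117.6,a[:,0]-608.5))))
t=((W[...,0]>485)&(W[...,0]<565)&(W[...,1]<0)&(W[...,1]>-225)&(abs(W[...,2]-57.5)<2.5)&(d>0))
q=W[t];lab=cv2.kmeans(q[:,:2].astype(np.float32),3,None,(3,50,.1),5,cv2.KMEANS_PP_CENTERS)[1].ravel()
for i in range(3): print('tin',cv2.minEnclosingCircle(q[lab==i][:,:2].astype(np.float32)),q[lab==i][:,2].std())
for n in ['scene','side']:
    im,d=viewer.get_image(n);W=cloud(n,d)
    for th in ['wide_tin_centre','stopwatch']:
        m=masks_of(n,th)[:1]
        for m in m:
            p=W[m['pixels']&(d>0)];q=p[p[:,2]>np.percentile(p[:,2],98)-6];print(n,th,cv2.minEnclosingCircle(q[:,:2].astype(np.float32)))
E
```

```text
t: 26.58
ee_pos: [577.0, -192.9, 230.4]
orientation: [-3.139, 0.131, -0.0]
ft_force: [-0.2, 0.0, 0.4]
width: 0.6
lever -93.94795341299175
tin ((514.6262817382812, -182.23753356933594), 26.843791961669922) 0.8263984176153342
tin ((526.47705078125, -76.84107971191406), 26.799407958984375) 0.8841174294572998
tin ((520.2763671875, -129.794677734375), 26.785593032836914) 0.8465802761323344
scene wide_tin_centre ((473.40533447265625, 244.07058715820312), 34.888397216796875)
scene stopwatch ((717.6885986328125, 121.23723602294922), 34.324092864990234)
side wide_tin_centre ((598.0039672851562, -190.10183715820312), 7.593926906585693)
side stopwatch ((714.4602661132812, 123.73433685302734), 34.944313049316406)
```

View pics/w7.png

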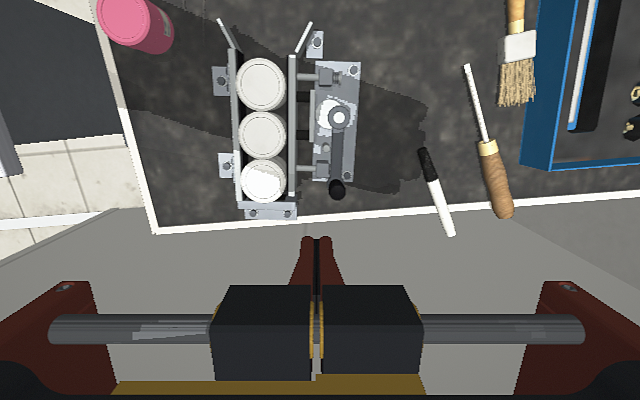

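The lever lies along the lane, with its knob at (337,189). The three tins are at (261,84), (261,135) and (262,180), with the stop plate right below them at (266,205). One last check of the gap at the stop.

```bash
python3 - <<'E'
from h import *
im,d=viewer.get_image('wrist');W=cloud('wrist',d);p=W[d>0]
ex=np.array([-.113,-.9936]);ey=np.array([.9936,-.113]);o=np.array([514.6,-182.2])
gx=(p[:,:2]-o)@ex;gy=(p[:,:2]-o)@ey;m=(abs(gy)<8)&(gx>15)&(gx<50)
for a in range(15,50,2):
    s=m&(gx>=a)&(gx<a+2); print(a,s.sum(),np.round(np.percentile(p[s][:,2],[5,50,95])) if s.any() else '')
u=cv2.resize(im[150:225,220:360],None,fx=5,fy=5,interpolation=cv2.INTER_CUBIC);save(u,'w8.png')
E
```

```text
15 21 [56. 57. 58.]
17 18 [56. 57. 57.]
19 26 [55. 57. 58.]
21 26 [58. 58. 59.]
23 12 [56. 58. 59.]
25 12 [55. 56. 57.]
27 0 
29 1 [41. 41. 41.]
31 14 [39. 40. 41.]
33 17 [39. 40. 41.]
35 21 [39. 40. 40.]
37 16 [39. 41. 42.]
39 21 [39. 40. 40.]
41 0 
43 0 
45 0 
47 0 
49 0
```

View pics/w8.png

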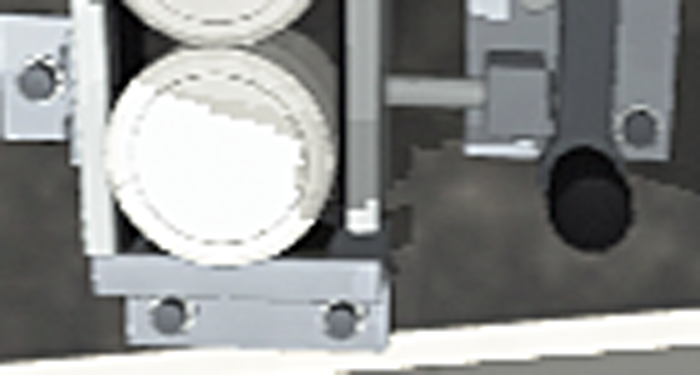

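```bash
python3 -c "
from h import *
print(ctrl.close_job())"
```

```text
the job is handed in; nothing more can be done
None
```

The job is done and handed in at about 27 s. All three tall tins stand upright in single file in the guide, and the cam lever is clamped over.

I carried each loose tin to just in front of the mouth, set it down, and pushed it in with the closed fingers. The third push seated the whole row, and then I swung the lever through its arc to its stop.

My last checks:
- **Tins:** they stand upright, with centres measured 53 mm apart, against 54 mm nominal for touching tins.
- **End stop:** the wrist force rose steeply to about 17 N when I seated the row, so I took it as fully home. The last picture agrees, but the tin hides the last few millimetres at the stop, so contact there was not seen directly.
- **Lever:** it lies roughly along the lane and stayed there after I withdrew. Extra push gave about 10 N with no further turn. The measured arm angle (about -94°) is 3° short of the estimated lane direction (about -97°). I put that down to error in my pivot estimate. The force sensor showed almost nothing during the swing itself.
- **Bystanders:** the scene camera shows the wide tin and the stopwatch where they were, within about 1 mm. The side camera agreed on the stopwatch to within about 6 mm. It gave a clearly wrong detection for the wide tin, which I disregarded.

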